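# Tally two cells and hold the total key on the cell counter

### The arm

A 7-joint arm with a two-finger parallel gripper is mounted at the origin on a cart in front of the work surface, level with it; the furniture and walls round the work are solid. World frame = base frame: x ahead of the robot, y to its left, z up, the work surface at z = 0. Lengths are in m, angles in rad, forces in N, time in s.
With the tool pointing down it reaches from about 0.4 to 0.875 m from the base axis. Payload 19.3 kg.
Tool frame: the origin (TCP) lies midway between the tips of the shut fingers; the grasp point (between the pads) lies 19 mm behind it (bot.tcp_to_grasp is the distance from the TCP to the grasp point, in m); z points along the fingers, y is the direction in which the jaws open and shut (so a half turn about z gives the same grasp; the last joint's range is limited). The gripper opens to 85 mm and grips with 20 to 120 N. Pads are 22 mm wide; open, the fingers measure 114 mm over their backs; the gripper's body (76 mm by 85 mm) begins 54 mm behind the grasp point. The pads swing forward as they close: fully open they stand 13 mm farther back than shut.
Start: joints at [-1.357, 0.521, -0.036, 1.599, 0.021, 1.021, -0.113], TCP at [0.175, 0.6, 0.231] pointing down, gripper open.
Joint ranges: [-2.91, 2.91], [-0.3, 2.13], [-1.5, 1.42], [0.17, 2.43], [-1.26, 4.41], [0.16, 1.93], [-2.52, 2.52]. Speed limits (rad/s): [1.89, 1.89, 2.39, 2.39, 3.01, 3.01, 3.01].

### API

Orientations are given as [roll, pitch, yaw] about the fixed x, y, z axes, in that order (R = Rz(yaw) Ry(pitch) Rx(roll)).
In Python, from workcell import bot gives the robot as it stands. The module is installed in compiled form; this text tells all that it offers.
- The arm moves only by the tool drive_tool, never from a script. Its argument "series" is a list of rows, each a list of 5 numbers: the opening in per cent of the stroke, from 0 (shut) to 100 (fully open), then the shift along the world's x, y, z in m, then the turn about the world's z in rad. A call has 1 to 12 rows; each row shifts and turns the pose as measured when the row begins; what a row does not reach is not made up. A row lasts 1/10 s, in which the tool goes at most 50 mm and 8.59 degrees, less where a joint would pass 70% of its speed; a pose out of reach is approached as far as the arm can. A call with a gripper value outside its range is refused whole. The fingers move at their own pace and stop on an object; "newtons" is the grip in N (left out, the last holds). Time passes only in rows, so rows that do not move let the fingers close. It gives the time, the measured TCP pose, the force and the opening at its end, in the units of the state.
- bot.observe(): the state, without advancing time (a new reading comes with each control period).
- bot.grab_frame(name): name is "side" or "top" or "wrist"; returns the picture (400x640x3 uint8, red, green, blue); there is no depth.
- bot.camera_info(name): a dict with "fx", "fy", "cx", "cy" (pixels), "cam_to_world" (4x4, takes a point from camera to world coordinates). Camera axes: x right, y down, z forward; pixel columns grow to the right and rows downward; lengths in m; the calibration is good to about 2 mm. A picture is of the moment at which its call begins: read the wrist's pose just before it. camera_info takes no time and is no camera call; for the wrist camera it gives the pose at the moment of the call.
- bot.job_done(): hands the job in, once; it reports no verdict.
Trained networks look in the newest picture that a camera, given by its name, has taken for a name from the list of things; names that differ only in an ending like _2 or _b are one class to them, and where a whole thing is asked for, a point or a joint stands for the part that bears it (a point fixed in the world has none). Each returns a list of dicts, best first, with "conf" (0 to 1); they miss things now and then, are a little off and sometimes report something else, mostly with a low value. They report only what shows in the picture. A call takes as long as a camera call.
- bot.masks_of(camera, target): "mask" (400x640 bool, what is visible of it) and "point" ([column, row] in pixels, amid what is visible of it).
The state is a dict: "clock": time; "qpos": joint angles; "qd": joint speeds; "joint_efforts": joint torques, N m; "position": TCP position; "tool_rot": TCP orientation; "force": force on the tool from outside, world axes, zero at the start; "moment": the same for the moment, N m; "grip_width": finger opening in m.
Only numpy, scipy, OpenCV 4.12 (cv2) and the standard library are available. Lean on these libraries where they do the work, as an engineer would, in place of code of your own. Each camera call takes 0.05 s, during which the arm holds its last target.

### The job

Tally two cells on the desk's cell counter with gentle presses of your fingertips, fully releasing each key before going on: first press the left key of the far row (the row next to the display), then the middle key of the near row. Then press the right key of the near row and keep it held down so that the total can be read; finish while still holding it down. Press no other key, do not push, tip or lift the counter, and leave everything round it alone.

Things in the scene. Friction and masses are not known exactly. Their poses are not given: they have to be found in the camera images.
- cell_counter: cell counter: loose light-coloured desk instrument, 190 mm deep (x) x 165 mm wide (y), 0.55 kg, on rubber feet; its top slopes up from 45 mm at the near edge to 69 mm at the far edge, with a display on the far part and six keys nearer, in two rows of three. Origin: centre of underside; +x from the near edge to the display, +y left. It may be turned a little to either side.
- key0_top (a point): centre of the top face of the far-row left key. The key's top is flat, 26 mm (front to back, along the counter's x) x 33 mm (along its y) and a few mm proud; neighbours are 50 mm apart along y, the rows 43 mm apart along x. The face slopes 10 degrees, lower towards the near edge.
- key1_top (a point): centre of the top face of the far-row middle key. The key's top is flat, 26 mm (front to back, along the counter's x) x 33 mm (along its y) and a few mm proud; neighbours are 50 mm apart along y, the rows 43 mm apart along x. The face slopes 10 degrees, lower towards the near edge.
- key2_top (a point): centre of the top face of the far-row right key. The key's top is flat, 26 mm (front to back, along the counter's x) x 33 mm (along its y) and a few mm proud; neighbours are 50 mm apart along y, the rows 43 mm apart along x. The face slopes 10 degrees, lower towards the near edge.
- key3_top (a point): centre of the top face of the near-row left key. The key's top is flat, 26 mm (front to back, along the counter's x) x 33 mm (along its y) and a few mm proud; neighbours are 50 mm apart along y, the rows 43 mm apart along x. The face slopes 10 degrees, lower towards the near edge.
- key4_top (a point): centre of the top face of the near-row middle key. The key's top is flat, 26 mm (front to back, along the counter's x) x 33 mm (along its y) and a few mm proud; neighbours are 50 mm apart along y, the rows 43 mm apart along x. The face slopes 10 degrees, lower towards the near edge.
- key5_top (a point): centre of the top face of the near-row right key. The key's top is flat, 26 mm (front to back, along the counter's x) x 33 mm (along its y) and a few mm proud; neighbours are 50 mm apart along y, the rows 43 mm apart along x. The face slopes 10 degrees, lower towards the near edge.
- cell_counter_key0 (a joint): travel of the far-row left key, m: 0 = up, 0.0028 = fully down. A spring pushes back with about 2.9 N per mm, so about 8 N hold it fully down; it counts as pressed from 0.0015 and springs back up when let go.
- cell_counter_key1 (a joint): travel of the far-row middle key, m: 0 = up, 0.0028 = fully down. A spring pushes back with about 2.9 N per mm, so about 8 N hold it fully down; it counts as pressed from 0.0015 and springs back up when let go.
- cell_counter_key2 (a joint): travel of the far-row right key, m: 0 = up, 0.0028 = fully down. A spring pushes back with about 2.9 N per mm, so about 8 N hold it fully down; it counts as pressed from 0.0015 and springs back up when let go.
- cell_counter_key3 (a joint): travel of the near-row left key, m: 0 = up, 0.0028 = fully down. A spring pushes back with about 2.9 N per mm, so about 8 N hold it fully down; it counts as pressed from 0.0015 and springs back up when let go.
- cell_counter_key4 (a joint): travel of the near-row middle key, m: 0 = up, 0.0028 = fully down. A spring pushes back with about 2.9 N per mm, so about 8 N hold it fully down; it counts as pressed from 0.0015 and springs back up when let go.
- cell_counter_key5 (a joint): travel of the near-row right key, m: 0 = up, 0.0028 = fully down. A spring pushes back with about 2.9 N per mm, so about 8 N hold it fully down; it counts as pressed from 0.0015 and springs back up when let go.
- amber_pot: small round amber pot with a white screw lid, 40 mm wide, 75 mm tall; bystander standing on the flat black mouse pad left of the cell counter; origin at the centre of its underside
- sample_cup: round sample cup with a white screw lid, 49 mm wide, 60 mm tall; bystander standing close to the right side of the cell counter; origin at the centre of its underside
- timer: flat white bench timer, 62x62x19 mm; bystander; origin at the centre of its underside
- marker_pen: marker pen lying on the desk, 17x135x16 mm; bystander; origin under its middle

How it is judged:
By the outcome, as a careful person would: the job done as asked, in the order asked, and still so for the second after the job is handed in, while the arm keeps its last pose, push and grip.
It also fails if it takes over 45 s, if anything falls off the work surface, if the arm or the gripper's body presses on something with over 40 N, if the wrist force passes 120 N, or if a joint passes its speed limit or range.

## Working session

There is one attempt and no reset: what is moved stays moved. The work goes in short steps, Python scripts to look and compute and a tool call to move; the robot and the scene stay as the last step left them, time stands still between calls to the robot, and variables do not carry over. Pictures are saved under pics/ and viewed, and the job is handed in when it is done.

Besides the shell and the picture viewer there is one more tool, called after ">>>" by a JSON object that holds its "method" and its "body", one argument or row to a line. drive_tool: Moves the arm, as the interface text tells. Its arguments: {"type":"object","properties":{"series":{"type":"array","items":{"type":"array","items":{"type":"number"}}},"newtons":{"type":"number"}},"required":["series"]}

```bash
mkdir -p pics; python3 - <<'E'
from workcell import bot
import cv2,numpy as np
s=bot.observe(); print({k:np.round(v,4) for k,v in s.items()})
for c in ["top","side","wrist"]:
    im=bot.grab_frame(c); cv2.imwrite(f"pics/{c}0.png",im[:,:,::-1])
    i=bot.camera_info(c); print(c,i["fx"],i["cx"],i["cy"],np.round(i["cam_to_world"],3).tolist())
    for t in ["cell_counter","key0_top","key4_top","key5_top","sample_cup"]:
        if c=="wrist":break
        r=bot.masks_of(c,t); print(t,[(round(d["conf"],2),d["point"],int(d["mask"].sum())) for d in r][:3])
E
```

```text
{'clock': np.float64(0.0), 'qpos': array([-1.3572,  0.522 , -0.0363,  1.6   ,  0.0212,  1.0211, -0.1128]), 'qd': array([ 0.0006,  0.001 ,  0.0013,  0.0001, -0.0001, -0.0004, -0.0012]), 'joint_efforts': array([ 6.00000e-04, -9.27102e+01,  1.98030e+00, -3.69924e+01,
        1.78000e-02,  8.20000e-03,  0.00000e+00]), 'position': array([0.1749, 0.5997, 0.2307]), 'tool_rot': array([-3.1404e+00,  1.0000e-04,  2.8578e+00]), 'force': array([-0.9083, -0.7496,  0.1057]), 'moment': array([-0.0248,  0.0481,  0.0428]), 'grip_width': np.float64(0.0856)}
top 387.3598948434477 311.7296599968799 202.28073203973236 [[-0.011, -0.987, 0.158, 0.349], [-0.999, 0.006, -0.034, -0.063], [0.032, -0.158, -0.987, 1.067], [0.0, 0.0, 0.0, 1.0]]
cell_counter [(0.69, [380.4, 213.5], 4296), (0.68, [216.1, 201.3], 493)]
key0_top [(0.57, [362.7, 224.7], 127)]
key4_top [(0.6, [402.3, 227.5], 113)]
key5_top [(0.62, [389.5, 233.9], 107), (0.46, [402.5, 228.5], 99)]
sample_cup [(0.84, [429.6, 218.9], 328)]
side 390.19806192394424 313.8389541439451 199.08406527117427 [[0.979, -0.11, 0.17, 0.315], [-0.201, -0.426, 0.882, -1.031], [-0.025, -0.898, -0.439, 0.553], [0.0, 0.0, 0.0, 1.0]]
cell_counter [(0.77, [320.3, 261.0], 4565), (0.2, [309.2, 241.7], 98)]
key0_top [(0.59, [306.8, 238.3], 99), (0.29, [331.6, 260.1], 143)]
key4_top [(0.44, [301.9, 258.7], 129)]
key5_top [(0.56, [330.7, 260.2], 134), (0.45, [311.4, 268.7], 133)]
sample_cup [(0.67, [334.2, 291.2], 681), (0.55, [331.0, 206.2], 360)]
wrist 288.90976649949226 319.04770373969586 196.43869412194746 [[0.28, 0.908, 0.312, 0.094], [0.96, -0.265, -0.092, 0.622], [-0.0, 0.326, -0.946, 0.375], [0.0, 0.0, 0.0, 1.0]]
```

```bash
python3 - <<'E'
import cv2
a=cv2.imread("pics/top0.png");cv2.imwrite("pics/top0c.png",cv2.resize(a[150:300,300:480],None,fx=4,fy=4,interpolation=cv2.INTER_CUBIC))
a=cv2.imread("pics/side0.png");cv2.imwrite("pics/side0c.png",cv2.resize(a[190:340,220:420],None,fx=4,fy=4,interpolation=cv2.INTER_CUBIC))
E
```

```text
(no output)
```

View pics/top0.png

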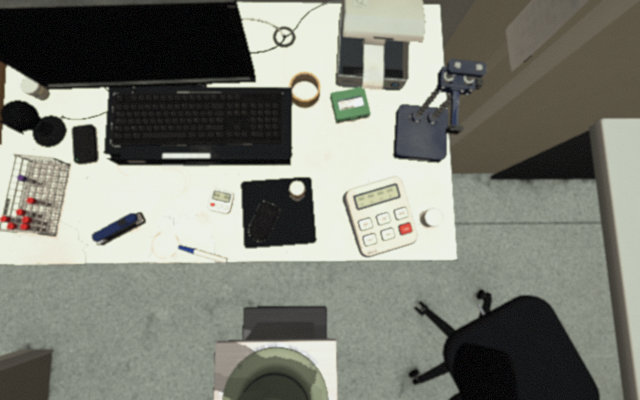

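View pics/top0c.png

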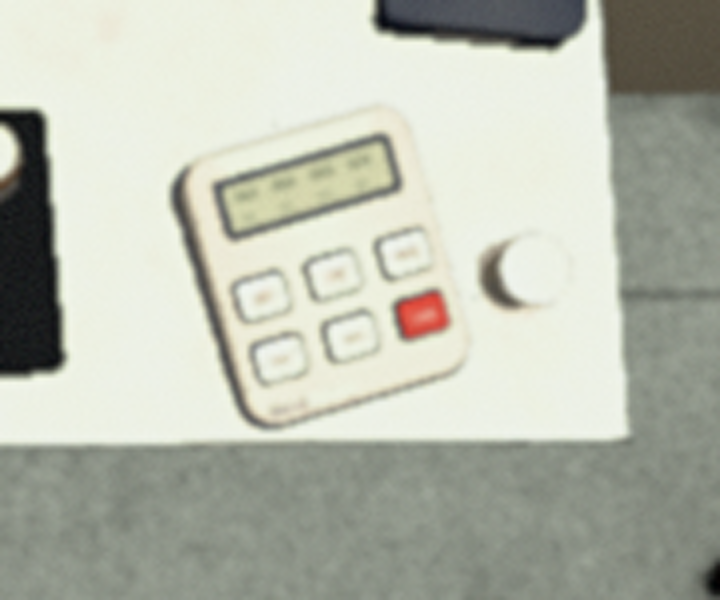

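View pics/side0.png

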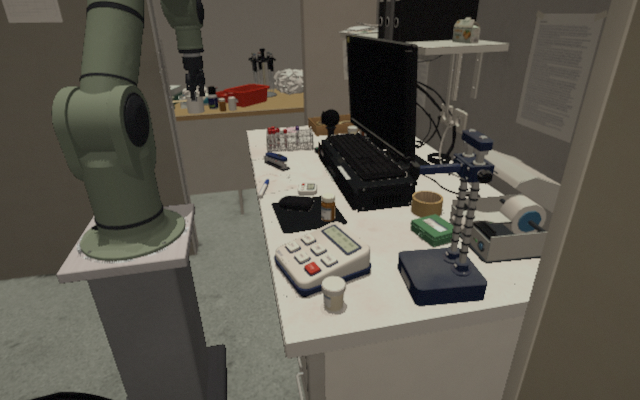

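View pics/side0c.png

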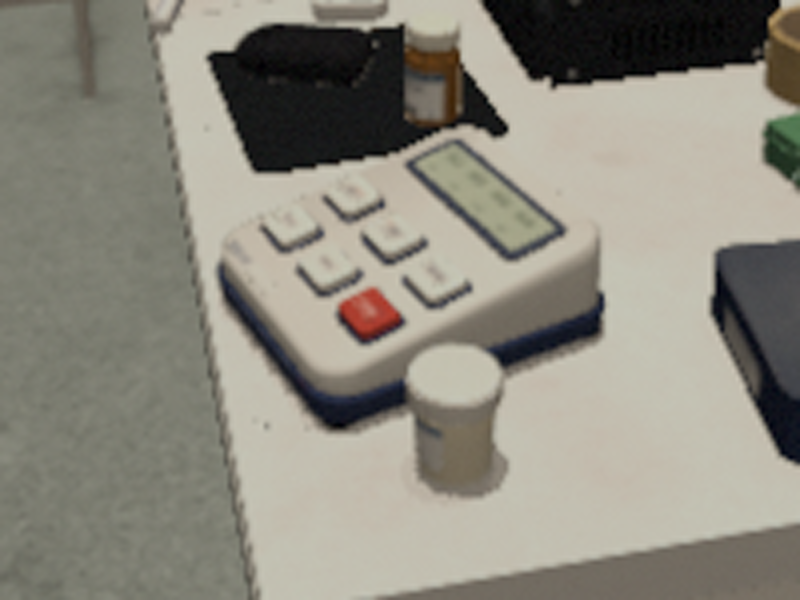

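```bash
cat > h.py <<'E'
import numpy as np
from scipy.optimize import least_squares
from workcell import bot
def proj(i,P):
    T=np.linalg.inv(i["cam_to_world"]); c=(T[:3,:3]@P.T).T+T[:3,3]
    return np.c_[i["fx"]*c[:,0]/c[:,2]+i["cx"], i["fy"]*c[:,1]/c[:,2]+i["cy"]]
def keys(p):
    x,y,yaw,zf,dz=p
    L=np.array([[21.5,50],[21.5,0],[21.5,-50],[-21.5,50],[-21.5,0],[-21.5,-50]])/1e3
    c,s=np.cos(yaw),np.sin(yaw)
    return np.c_[x+c*L[:,0]-s*L[:,1], y+s*L[:,0]+c*L[:,1], [zf]*3+[zf-dz]*3]
E
python3 - <<'E'
from h import *
t=np.array([[262,297],[334,276],[405,253],[279,359],[351,336],[423,315]])
s=np.array([[352,198],[394,240],[437,283],[291,228],[330,271],[371,313]])
o=lambda a,b:(a+.5)/4-.5+b
t=o(t,[300,150]); s=o(s,[220,190])
it,is_=bot.camera_info("top"),bot.camera_info("side")
print(np.array(it["cam_to_world"])[:3,3])
def f(p,sep=False):
    P=keys(p); a=proj(it,P)-t; b=proj(is_,P)-s
    return a,b
for w in [(1,1),(1,0),(0,1)]:
    r=least_squares(lambda p:np.r_[w[0]*f(p)[0].ravel(),w[1]*f(p)[1].ravel(),(p[3]-.060)*300,(p[4]-.0075)*2000],[.5,-.25,.2,.06,.0075])
    print(w,np.round(r.x,4),[np.abs(q).max().round(2) for q in f(r.x)]);
    print(np.round(keys(r.x),4).tolist())
for n in ["sample_cup","amber_pot"]:
    m=bot.masks_of("top",n)
    if m: 
        print(n,m[0]["point"])
E
```

```text
[ 0.34940197 -0.06345284  1.06665976]
(1, 1) [ 0.4457 -0.2929  0.29    0.0529  0.0075] [np.float64(0.86), np.float64(0.99)]
[[0.452, -0.2388, 0.0529], [0.4663, -0.2867, 0.0529], [0.4806, -0.3347, 0.0529], [0.4108, -0.2511, 0.0454], [0.4251, -0.299, 0.0454], [0.4394, -0.3469, 0.0454]]
(1, 0) [ 0.4464 -0.2911  0.2846  0.0599  0.0075] [np.float64(0.45), np.float64(3.82)]
[[0.4529, -0.237, 0.0599], [0.467, -0.285, 0.0599], [0.481, -0.333, 0.0599], [0.4117, -0.2491, 0.0524], [0.4257, -0.2971, 0.0524], [0.4398, -0.3451, 0.0524]]
(0, 1) [ 0.4429 -0.3031  0.2944  0.0592  0.0074] [np.float64(4.92), np.float64(0.91)]
[[0.449, -0.249, 0.0592], [0.4635, -0.2968, 0.0592], [0.478, -0.3447, 0.0592], [0.4078, -0.2615, 0.0517], [0.4223, -0.3093, 0.0517], [0.4368, -0.3571, 0.0517]]
sample_cup [429.6, 218.9]
amber_pot [294.0, 190.7]
```

>>> {"method": "drive_tool", "body": {
  "series": [
    [0,0.03,-0.03,0.015,-0.14],
    [0,0.03,-0.03,0.015,-0.14],
    [0,0.03,-0.03,0.015,-0.14],
    [0,0.03,-0.03,0.015,-0.14],
    [0,0.03,-0.03,0.01,-0.14],
    [0,0.03,-0.03,0,-0.14],
    [0,0.03,-0.03,0,-0.14],
    [0,0.03,-0.035,0,-0.14],
    [0,0.01,-0.045,0,-0.14],
    [0,0.01,-0.045,0,-0.14],
    [0,0.01,-0.045,0,-0.14],
    [0,0.01,-0.045,0,-0.14]
  ]
}}

```text
clock: 1.95
position: [0.4599, 0.1622, 0.3044]
tool_rot: [3.139, -0.008, 1.122]
force: [0.7, 0.4, 0.4]
grip_width: -0.0004
```

>>> {"method": "drive_tool", "body": {
  "series": [
    [0,0,-0.045,0,-0.09],
    [0,0,-0.045,0,-0.09],
    [0,0,-0.045,0,-0.09],
    [0,0,-0.045,0,-0.09],
    [0,0,-0.045,-0.01,-0.09],
    [0,0,-0.045,-0.01,-0.09],
    [0,0,-0.045,-0.01,-0.09],
    [0,0,-0.045,-0.01,-0.09],
    [0,0,-0.045,-0.01,-0.09],
    [0,0,-0.035,0,-0.02],
    [0,0,0,0,0]
  ]
}}

```text
clock: 3.05
position: [0.4571, -0.3008, 0.255]
tool_rot: [3.135, -0.016, 0.247]
force: [-1.1, 1.1, -0.1]
grip_width: -0.0
```

```bash
python3 - <<'E'
from h import *; import cv2
s=bot.observe(); print(s["clock"],np.round(s["position"],4),np.round(s["tool_rot"],4),np.round(s["qpos"],2),np.round(s["qd"],3).max())
i=bot.camera_info("wrist"); im=bot.grab_frame("wrist"); cv2.imwrite("pics/w1.png",im[:,:,::-1])
np.savez("w1.npz",**{k:np.array(v) for k,v in i.items()})
print(proj(i,keys([ 0.4457,-0.2929,0.29,0.0529,0.0075])).round(1).tolist())
for k in [0,4,5]: print(k,[(round(d["conf"],2),d["point"]) for d in bot.masks_of("wrist",f"key{k}_top")])
E
```

```text
3.05 [ 0.4571 -0.3008  0.255 ] [ 3.1347 -0.0156  0.2471] [-0.09  0.47  0.79  1.82 -0.4   1.   -0.46] 0.037
[[266.3, 163.3], [307.4, 161.5], [348.5, 159.7], [270.6, 195.0], [309.4, 193.4], [348.3, 191.7]]
0 [(0.62, [346.4, 159.4]), (0.61, [267.8, 163.2])]
4 [(0.61, [306.3, 189.1])]
5 [(0.7, [354.0, 194.0])]
```

View pics/w1.png

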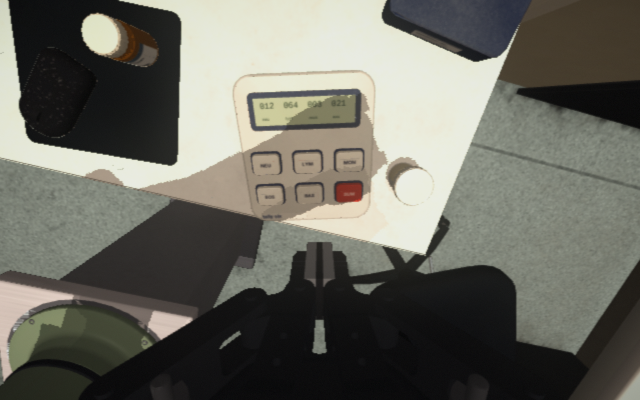

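```bash
python3 - <<'E'
import cv2
a=cv2.imread("pics/w1.png");cv2.imwrite("pics/w1c.png",cv2.resize(a[140:220,235:385],None,fx=5,fy=5,interpolation=cv2.INTER_CUBIC))
E
```

```text
(no output)
```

View pics/w1c.png

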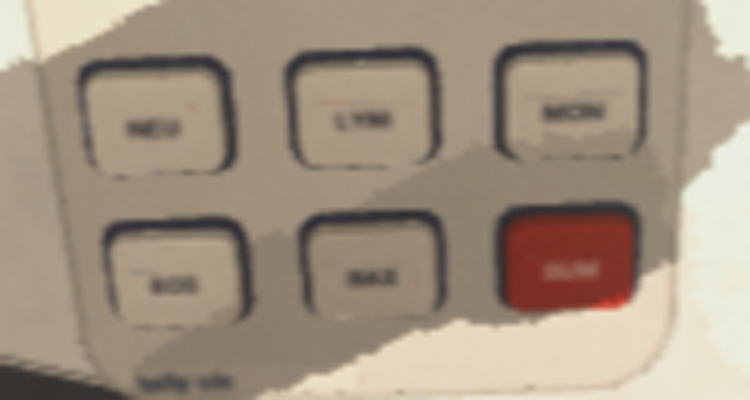

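```bash
python3 - <<'E'
from h import *
t=np.array([[262,297],[334,276],[405,253],[279,359],[351,336],[423,315]])
s=np.array([[352,198],[394,240],[437,283],[291,228],[330,271],[371,313]])
w=np.array([[158,125],[364,117],[572,109],[177,278],[373,272],[571,265]])
o=lambda a,b,k:(a+.5)/k-.5+b
M={"t":(bot.camera_info("top"),o(t,[300,150],4)),"s":(bot.camera_info("side"),o(s,[220,190],4)),"w":(dict(np.load("w1.npz")),o(w,[235,140],5))}
print(M["w"][0]["cam_to_world"].round(3))
for c in ["w","tw","ws","tws"]:
    def f(p): return np.r_[np.concatenate([(proj(M[k][0],keys(p))-M[k][1]).ravel() for k in c]),(p[3]-.061)*150,(p[4]-.0075)*2000]
    r=least_squares(f,[.5,-.25,.2,.06,.0075]); print(c,np.round(r.x,4),np.abs(r.fun[:-2]).reshape(len(c),-1).mean(1).round(2)); P=keys(r.x).round(4); print(P[[0,4,5]].tolist())
E
```

```text
[[ 0.244 -0.922 -0.302  0.537]
 [-0.97  -0.23  -0.082 -0.281]
 [ 0.007  0.313 -0.95   0.4  ]
 [ 0.     0.     0.     1.   ]]
w [ 0.4452 -0.2931  0.2824  0.0561  0.0076] [0.34]
[[0.4519, -0.2391, 0.0561], [0.4246, -0.2991, 0.0485], [0.4385, -0.3471, 0.0485]]
tw [ 0.4457 -0.2928  0.2829  0.0571  0.0076] [0.41 0.38]
[[0.4524, -0.2388, 0.0571], [0.4251, -0.2988, 0.0495], [0.439, -0.3468, 0.0495]]
ws [ 0.4445 -0.2933  0.2852  0.0528  0.0075] [0.39 0.34]
[[0.451, -0.2392, 0.0528], [0.4238, -0.2993, 0.0453], [0.4379, -0.3473, 0.0453]]
tws [ 0.4449 -0.2932  0.285   0.0532  0.0075] [0.52 0.39 0.4 ]
[[0.4515, -0.2391, 0.0532], [0.4243, -0.2992, 0.0456], [0.4383, -0.3472, 0.0456]]
```

>>> {"method": "drive_tool", "body": {
  "series": [
    [0,-0.003,0.03,-0.03,0.02],
    [0,-0.004,0.03,-0.03,0.017],
    [0,0,0,-0.03,0],
    [0,0,0,-0.03,0],
    [0,0,0,-0.03,0],
    [0,0,0,0,0],
    [0,0,0,0,0]
  ]
}}

```text
clock: 3.95
position: [0.455, -0.2227, 0.1039]
tool_rot: [3.138, -0.024, 0.311]
force: [0.6, 0.7, 0.9]
grip_width: -0.0001
```

```bash
python3 - <<'E'
from h import *
s=bot.observe(); print(s["clock"],np.round(s["position"],4),np.round(s["tool_rot"],4),np.round(s["force"],2))
E
```

```text
3.95 [ 0.455  -0.2227  0.1039] [ 3.1378 -0.0244  0.3107] [0.61 0.72 0.89]
```

>>> {"method": "drive_tool", "body": {
  "series": [
    [0,-0.004,-0.016,0,-0.02],
    [0,0,0,-0.01,0],
    [0,0,0,-0.01,0],
    [0,0,0,0,0],
    [0,0,0,0,0]
  ]
}}

```text
clock: 4.45
position: [0.4535, -0.2398, 0.0878]
tool_rot: [3.134, -0.03, 0.292]
force: [-0.4, 0.2, -0.1]
grip_width: -0.0001
```

>>> {"method": "drive_tool", "body": {
  "series": [
    [0,-0.003,0,-0.008,-0.005],
    [0,0,0,-0.002,0],
    [0,0,0,0,0]
  ]
}}

```text
clock: 4.75
position: [0.4504, -0.2396, 0.0774]
tool_rot: [3.134, -0.031, 0.286]
force: [-0.1, 0.1, -0.6]
grip_width: -0.0003
```

```bash
python3 - <<'E'
from h import *; import cv2
s=bot.observe(); print(s["clock"],np.round(s["position"],4),np.round(s["tool_rot"],4),np.round(s["force"],2))
im=bot.grab_frame("wrist"); cv2.imwrite("pics/w2.png",im[:,:,::-1])
i=bot.camera_info("wrist"); print(proj(i,np.r_[keys([.4452,-.2931,.284,.055,.0075]),[s["position"]]]).round(0).tolist())
E
```

```text
4.75 [ 0.4504 -0.2396  0.0774] [ 3.1344 -0.0306  0.2864] [-0.06  0.05 -0.65]
[[316.0, 235.0], [395.0, 234.0], [473.0, 234.0], [316.0, 286.0], [387.0, 286.0], [458.0, 285.0], [316.0, 254.0]]
```

View pics/w2.png

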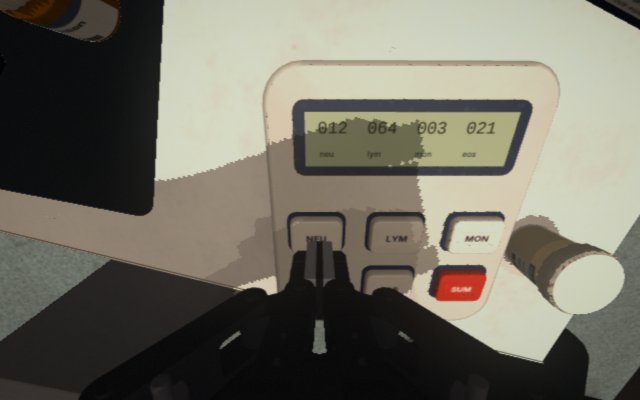

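>>> {"method": "drive_tool", "body": {
  "series": [
    [0,0,0,-0.004,0],
    [0,0,0,-0.004,0],
    [0,0,0,-0.003,0],
    [0,0,0,0,0]
  ]
}}

```text
clock: 5.2
position: [0.4505, -0.2396, 0.0656]
tool_rot: [3.134, -0.031, 0.287]
force: [-0.9, -0.1, -0.1]
grip_width: -0.0002
```

>>> {"method": "drive_tool", "body": {
  "series": [
    [0,0,0,-0.002,0],
    [0,0,0,-0.001,0],
    [0,0,0,0,0]
  ]
}}

```text
clock: 5.5
position: [0.4505, -0.2397, 0.0623]
tool_rot: [3.134, -0.031, 0.286]
force: [-0.0, 0.5, -0.3]
grip_width: 0.0003
```

>>> {"method": "drive_tool", "body": {
  "series": [
    [0,0,0,-0.0015,0],
    [0,0,0,0,0]
  ]
}}

```text
clock: 5.7
position: [0.4506, -0.2397, 0.0608]
tool_rot: [3.134, -0.031, 0.287]
force: [0.4, 0.7, 0.1]
grip_width: 0.0004
```

>>> {"method": "drive_tool", "body": {
  "series": [
    [0,0,0,-0.0015,0],
    [0,0,0,0,0]
  ]
}}

```text
clock: 5.9
position: [0.4508, -0.2397, 0.0593]
tool_rot: [3.134, -0.031, 0.287]
force: [-1.1, 0.0, 1.7]
grip_width: 0.0001
```

>>> {"method": "drive_tool", "body": {
  "series": [
    [0,0,0,-0.001,0],
    [0,0,0,0,0]
  ]
}}

```text
clock: 6.1
position: [0.4509, -0.2397, 0.0584]
tool_rot: [3.134, -0.031, 0.287]
force: [-0.7, 1.0, 3.8]
grip_width: 0.0001
```

>>> {"method": "drive_tool", "body": {
  "series": [
    [0,0,0,-0.001,0],
    [0,0,0,-0.0002,0],
    [0,0,0,0,0]
  ]
}}

```text
clock: 6.4
position: [0.4511, -0.2397, 0.0574]
tool_rot: [3.134, -0.032, 0.287]
force: [-1.6, 1.2, 6.6]
grip_width: 0.0001
```

```bash
python3 - <<'E'
from h import *; import cv2
s=bot.observe(); print(s["clock"],np.round(s["position"],4),np.round(s["force"],2))
im=bot.grab_frame("wrist"); cv2.imwrite("pics/w3.png",im[:,:,::-1])
s=bot.observe(); print(s["clock"],np.round(s["position"],4),np.round(s["force"],2))
E
```

```text
6.4 [ 0.4511 -0.2397  0.0574] [-1.64  1.15  6.64]
6.45 [ 0.4511 -0.2397  0.0574] [-1.39  0.68  6.38]
```

View pics/w3.png

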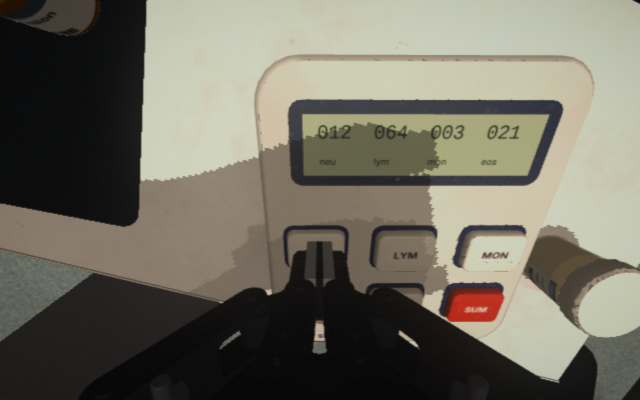

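>>> {"method": "drive_tool", "body": {
  "series": [
    [0,0,0,0.003,0],
    [0,0,0,0.01,0],
    [0,0,0,0.012,0],
    [0,-0.004,-0.01,0,0],
    [0,-0.007,-0.014,0,0],
    [0,-0.007,-0.014,0,0],
    [0,-0.005,-0.01,0,0],
    [0,-0.002,-0.005,0,0],
    [0,0,0,0,0],
    [0,0,0,0,0]
  ]
}}

```text
clock: 7.45
position: [0.4245, -0.297, 0.0859]
tool_rot: [3.132, -0.033, 0.287]
force: [0.3, 0.2, -0.0]
grip_width: 0.0
```

>>> {"method": "drive_tool", "body": {
  "series": [
    [0,-0.002,-0.003,-0.004,0],
    [0,0,0,-0.01,0],
    [0,0,0,-0.006,0],
    [0,0,0,0,0],
    [0,0,0,0,0]
  ]
}}

```text
clock: 7.95
position: [0.4228, -0.2984, 0.0633]
tool_rot: [3.134, -0.032, 0.289]
force: [-0.2, 0.6, 0.6]
grip_width: 0.0
```

```bash
python3 - <<'E'
from h import *; import cv2
s=bot.observe(); print(s["clock"],np.round(s["position"],4),np.round(s["force"],2))
im=bot.grab_frame("wrist"); cv2.imwrite("pics/w4.png",im[:,:,::-1])
i=bot.camera_info("wrist"); print(proj(i,np.r_[keys([.4452,-.2931,.284,.057,.0075]),[s["position"]]]).round(0).tolist())
im=bot.grab_frame("side"); cv2.imwrite("pics/s4.png",cv2.resize(im[150:330,220:420,::-1],None,fx=3,fy=3))
E
```

```text
7.95 [ 0.4228 -0.2984  0.0633] [-0.15  0.57  0.55]
[[226.0, 174.0], [319.0, 174.0], [411.0, 175.0], [236.0, 241.0], [318.0, 241.0], [400.0, 241.0], [316.0, 254.0]]
```

View pics/w4.png

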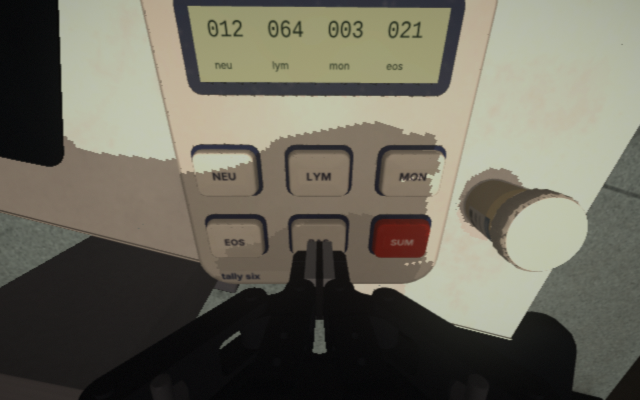

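View pics/s4.png

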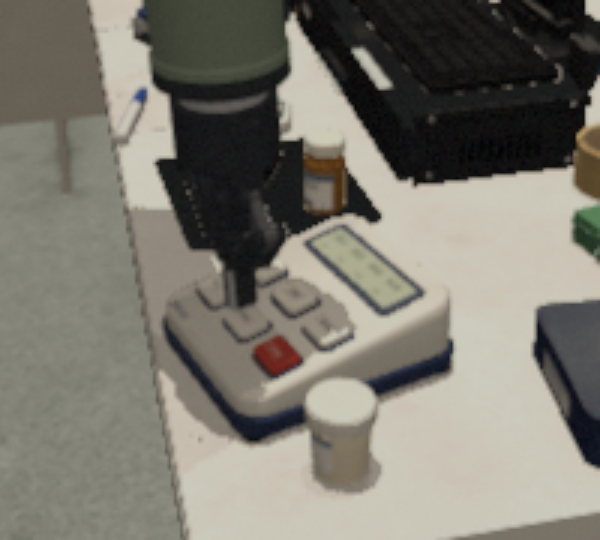

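>>> {"method": "drive_tool", "body": {
  "series": [
    [0,0,-0.001,-0.004,0],
    [0,0,0,-0.003,0],
    [0,0,0,0,0]
  ]
}}

```text
clock: 8.35
position: [0.4232, -0.2996, 0.0563]
tool_rot: [3.133, -0.033, 0.29]
force: [-0.0, 0.2, 0.4]
grip_width: -0.0001
```

>>> {"method": "drive_tool", "body": {
  "series": [
    [0,-0.0005,0,-0.0025,0],
    [0,0,0,0,0]
  ]
}}

```text
clock: 8.55
position: [0.4227, -0.2996, 0.0536]
tool_rot: [3.133, -0.033, 0.29]
force: [0.5, -0.5, 0.6]
grip_width: 0.0002
```

>>> {"method": "drive_tool", "body": {
  "series": [
    [0,0,0,-0.0015,0],
    [0,0,0,0,0]
  ]
}}

```text
clock: 8.75
position: [0.4227, -0.2997, 0.052]
tool_rot: [3.133, -0.033, 0.29]
force: [-1.0, -0.5, 1.0]
grip_width: 0.0004
```

>>> {"method": "drive_tool", "body": {
  "series": [
    [0,0,0,-0.0015,0],
    [0,0,0,0,0]
  ]
}}

```text
clock: 8.95
position: [0.423, -0.2997, 0.0506]
tool_rot: [3.132, -0.034, 0.29]
force: [-2.2, 0.5, 3.0]
grip_width: 0.0001
```

>>> {"method": "drive_tool", "body": {
  "series": [
    [0,0,0,-0.001,0],
    [0,0,0,-0.0002,0],
    [0,0,0,0,0]
  ]
}}

```text
clock: 9.25
position: [0.4231, -0.2997, 0.0497]
tool_rot: [3.132, -0.035, 0.29]
force: [-0.5, 1.6, 6.7]
grip_width: -0.0003
```

>>> {"method": "drive_tool", "body": {
  "series": [
    [0,0,0,0.003,0],
    [0,0,0,0.01,0],
    [0,0,0,0.012,0],
    [0,0.002,-0.006,0,0],
    [0,0.003,-0.012,0,0],
    [0,0.004,-0.013,0,0],
    [0,0.003,-0.01,0,0],
    [0,0.001,-0.004,0,0],
    [0,0,0,0,0],
    [0,0,0,0,0]
  ]
}}

```text
clock: 10.25
position: [0.4369, -0.3501, 0.0766]
tool_rot: [3.132, -0.034, 0.289]
force: [-1.5, 0.2, -0.0]
grip_width: -0.0001
```

>>> {"method": "drive_tool", "body": {
  "series": [
    [0,0,0.0025,-0.004,0],
    [0,0,0,-0.006,0],
    [0,0,0,-0.004,0],
    [0,0,0,0,0],
    [0,0,0,0,0]
  ]
}}

```text
clock: 10.75
position: [0.4366, -0.3458, 0.0608]
tool_rot: [3.133, -0.033, 0.29]
force: [0.2, -0.5, -0.6]
grip_width: 0.0001
```

```bash
python3 - <<'E'
from h import *; import cv2
s=bot.observe(); print(s["clock"],np.round(s["position"],4),np.round(s["force"],2))
im=bot.grab_frame("wrist"); cv2.imwrite("pics/w5.png",im[:,:,::-1])
i=bot.camera_info("wrist"); print(proj(i,np.r_[keys([.4452,-.2931,.284,.057,.0075]),[s["position"]]]).round(0).tolist())
E
```

```text
10.75 [ 0.4366 -0.3458  0.0608] [ 0.16 -0.5  -0.65]
[[131.0, 175.0], [226.0, 175.0], [320.0, 175.0], [152.0, 242.0], [236.0, 242.0], [320.0, 243.0], [316.0, 254.0]]
```

View pics/w5.png

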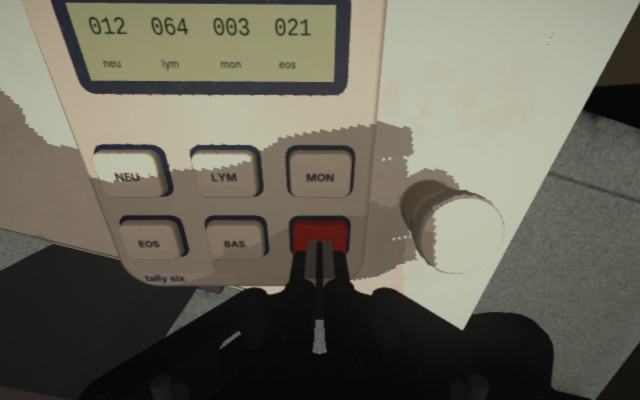

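>>> {"method": "drive_tool", "body": {
  "series": [
    [0,0,-0.001,-0.004,0],
    [0,0,0,-0.003,0],
    [0,0,0,0,0]
  ]
}}

```text
clock: 11.1
position: [0.4367, -0.347, 0.0535]
tool_rot: [3.133, -0.034, 0.29]
force: [-0.2, 0.5, 0.1]
grip_width: -0.0
```

>>> {"method": "drive_tool", "body": {
  "series": [
    [0,0,0,-0.0015,0],
    [0,0,0,-0.0015,0],
    [0,0,0,0,0]
  ]
}}

```text
clock: 11.4
position: [0.4371, -0.347, 0.0505]
tool_rot: [3.133, -0.034, 0.29]
force: [-1.0, 0.5, 4.5]
grip_width: 0.0
```

>>> {"method": "drive_tool", "body": {
  "series": [
    [0,0,0,-0.001,0],
    [0,0,0,0,0]
  ]
}}

```text
clock: 11.6
position: [0.4372, -0.347, 0.0498]
tool_rot: [3.133, -0.035, 0.29]
force: [-0.9, 0.5, 5.9]
grip_width: -0.0002
```

>>> {"method": "drive_tool", "body": {
  "series": [
    [0,0,0,-0.0007,0]
  ]
}}

```text
clock: 11.7
position: [0.4372, -0.347, 0.0493]
tool_rot: [3.133, -0.035, 0.29]
force: [-0.7, 1.9, 7.2]
grip_width: 0.0003
```

```bash
python3 - <<'E'
from h import *; import cv2
for k in range(6):
    im=bot.grab_frame("wrist" if k%2 else "side"); s=bot.observe(); print(s["clock"],np.round(s["position"],4),np.round(s["force"],2))
    if k==5: cv2.imwrite("pics/w6.png",im[:,:,::-1])
    if k==4: cv2.imwrite("pics/s6.png",cv2.resize(im[150:330,220:420,::-1],None,fx=3,fy=3))
i=bot.camera_info("wrist"); print(proj(i,np.r_[keys([.4452,-.2931,.284,.057,.0075]),[s["position"]]]).round(0).tolist())
E
```

```text
11.75 [ 0.4372 -0.347   0.0492] [-1.54  2.94  7.39]
11.8 [ 0.4372 -0.347   0.0493] [-1.32  1.29  7.65]
11.85 [ 0.4372 -0.347   0.0493] [-0.77  1.76  7.77]
11.9 [ 0.4372 -0.347   0.0493] [-1.66  1.96  7.15]
11.95 [ 0.4372 -0.347   0.0493] [-0.95  2.21  7.25]
12.0 [ 0.4372 -0.347   0.0493] [-0.64  1.61  6.86]
[[114.0, 180.0], [216.0, 181.0], [318.0, 181.0], [138.0, 252.0], [228.0, 252.0], [317.0, 252.0], [316.0, 254.0]]
```

View pics/w6.png

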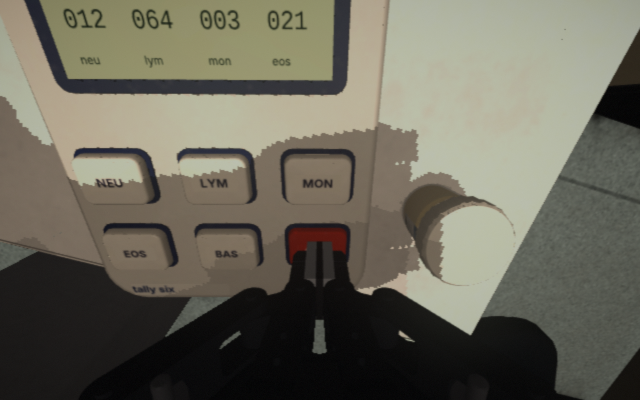

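View pics/s6.png

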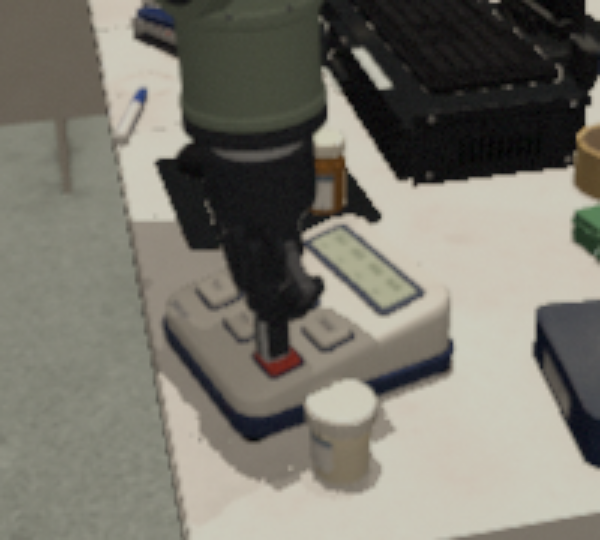

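The hold is steady at about 7.3 N. The tips rest on the red SUM key alone, at about (318, 250) in the wrist picture. The counter and the cup have not moved. I'm handing in now.

```bash
python3 -c "
from workcell import bot
print(bot.job_done()); s=bot.observe(); print(s['clock'],s['position'],s['force'])"
```

```text
the job is handed in; nothing more can be done
None
the job is handed in; nothing more can be done
```

With the fingers shut, I pressed the far-row left key (NEU), released it fully, then pressed the near-row middle key (BAS) and released it fully. Each press measured about 6.6 N, or roughly 2.3 mm of travel. I then pressed the near-row right key (SUM, red) and handed the job in at about 12 s while still holding it down.

- **Hold:** the force stayed between 6.9 and 7.8 N (about 2.5 mm of travel) over the last 0.3 s I watched, and the fingertip did not move.
- **Surroundings:** in the last wrist and side pictures only the SUM key is touched, and the counter and sample cup are where they were before.
- **Not directly confirmed:** I could not read the key travel itself, so the presses are judged from force and fingertip height. The number display shows the same digits throughout, so it does not confirm the counts.
- **Camera disagreement:** fitted alone, the top and side cameras put the keys up to about 12 mm apart. The wrist camera settled it: the fits that used it agreed to about 1 mm sideways. I found the press heights by touch.

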